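# Switch on and brighten the dome lamp by its touch pad

### The job

It is getting dark on the patio: light the cordless lamp with the rounded dome shade. With the fingertips, lightly touch the round grey pad on top of its shade to switch it on, take the fingers off, then touch the pad again and rest there lightly for two seconds to bring it to full brightness, and withdraw. Only touch it, do not shift, tip or lift it, and leave the drum-shaped lamp and everything else on the table alone.

Things in the scene. Friction and masses are not known exactly. Their poses are not given: they have to be found in the camera images.
- dome_lamp: Loose cordless table lamp, white metal, about 0.75 kg, standing on a coral mat (4 mm thick): round foot 110 mm across and 18 mm high, thin stem, and a solid mushroom-shaped shade with a rounded dome, 128 mm across at its lower edge (150 mm up). 232 mm tall in all. Origin at the centre of the foot's underside, z up. Its yaw does not matter.
- dome_pad: The dome lamp's touch pad: a flat round pad of soft grey silicone, 36 mm across, on the crown of the dome shade and standing 9 mm proud of it. It senses any touch of 0.5 N or more and gives like a stiff cushion, about 1 mm for each 1.5 N, up to 6 mm (9 N); beyond that it is hard, and 25 N is too rough. It springs back when let go. Origin at the centre of its upper face, 232 mm above the lamp's underside when untouched, z up.
- drum_lamp: Second loose cordless lamp, to be left alone: same foot, stem, white metal, height (232 mm) and grey top pad, but with a straight drum shade, 120 mm across below and 112 mm across its flat top. Origin at the centre of the foot's underside, z up.
- tumbler: Loose stainless steel tumbler with a clear lid and small black slider, 89 mm across at the top, 175 mm tall; leave alone. Origin at the centre of its underside, z up.
- bowl: Loose empty white ceramic bowl, 140 mm across the rim, 58 mm high; leave alone. Origin at the centre of its underside, z up.
- votive: Loose blue glass votive holder with a tea light in it, 75 mm across, 66 mm high; leave alone. Origin at the centre of its underside, z up.
- spatula: Loose bamboo spatula lying flat, 300 mm long, blade 56 mm wide, 8 mm thick; leave alone. Origin at the middle of its underside, x along it towards the blade.
- cooler: Small red plastic cooler with a hinged red lid, shut, and a white carrying bail, too heavy to shift: 210 mm deep (x), 290 mm wide (y), about 220 mm high; leave alone. Origin at the middle of its lower front edge; its front faces -x and it extends from there along +x.
Not all that is in view belongs to the job. Leave any orange look-alike of the dome_lamp alone.

How it is judged:
By the outcome, as a careful person would: the job done as asked, in the order asked, and still so for the second after the job is handed in, with the robot touching nothing.
It also fails if it takes over 42 s, if anything falls off the work surface, if the arm or the gripper's body presses on something with over 40 N, if the wrist force passes 120 N, or if a joint passes its speed limit or range.

### The arm

A 7-joint arm with a two-finger parallel gripper is mounted at the origin on the work surface. World frame = base frame: x ahead of the robot, y to its left, z up, the work surface at z = 0. Lengths are in m, angles in rad, forces in N, time in s.
With the tool pointing down it reaches from about 0.4 to 0.875 m from the base axis. Payload 4.4 kg.
Tool frame: the origin (TCP) lies on the front face of the gripper's body, between the roots of the fingers; the fingertips stand 73 mm ahead of it and the grasp point (between the pads) lies 54 mm ahead of it; z points along the fingers, y is the line along which they close (so a half turn about z gives the same grasp; the last joint's range is limited). The gripper opens to 85 mm and grips with 20 to 120 N. Pads are 22 mm wide; open, the fingers measure 114 mm over their backs; the gripper's body (76 mm by 85 mm) begins 54 mm behind the grasp point. The pads swing forward as they close: fully open they stand 13 mm farther back than shut.
Start: joints at [1.064, 0.628, 0.038, 1.517, -0.027, 0.996, -0.02], TCP at [0.277, -0.588, 0.304] pointing down, gripper open.
Joint ranges: [-3.06, 3.06], [-0.37, 2.12], [-1.25, 1.32], [0.18, 2.47], [-1.1, 4.24], [0.23, 1.98], [-2.94, 2.94]. Speed limits (rad/s): [2.57, 2.57, 3.14, 3.14, 3.14, 3.14, 3.14].

### API

Orientations are given as a 3x3 rotation matrix whose columns are the frame's x, y, z axes.
In Python, from plant import ctrl gives the robot as it stands.
- The arm moves only by the tool servo_tool, never from a script. Its arguments are lists of equal length, an entry for each row: "translation": the shift along the tool's x, y, z normalised to -1 to 1, where 1 is 0.3 m, a list of three; "dr": the turn, a rotation vector about the tool's x, y, z normalised to -1 to 1, where 1 is 45 degrees, a list of three; "claw": the closure, from -1 (fully open) to 1 (shut). A call has 1 to 8 rows; each row is the pose to reach, as a shift and turn from the pose commanded when the call began, along the tool's axes at that moment; what a row does not reach only later rows make up. A row lasts 1/10 s, in which the tool goes at most 50 mm and 8.59 degrees, less where a joint would pass 70% of its speed; a pose out of reach is approached as far as the arm can. A call with a number of a shift or a turn outside -1 to 1 is refused whole. A call with a gripper value outside its range is refused whole. The fingers move at their own pace and stop on an object; "newtons" is the grip in N (left out, the last holds). Time passes only in rows, so rows that repeat a pose let the fingers close. It gives the time, the measured TCP pose, the force, the opening and the grip force at its end, in the units of the state.
- ctrl.read_state(): the state, without advancing time (a new reading comes with each control period).
- ctrl.read_camera(name): name is "scene" or "top" or "wrist"; returns a dict with "frame" (480x640x3 uint8, blue, green, red), "fx", "fy", "cx", "cy" (pixels), "dist" ([k1, k2, p1, p2, k3] as OpenCV has them; the pictures are not rectified), "R" (3x3) and "t" (3): a world point X has camera coordinates R X + t. Camera axes: x right, y down, z forward; pixel columns grow to the right and rows downward; lengths in m; the calibration is good to about 2 mm. A picture is of the moment at which its call begins. There is no depth.
- ctrl.close_job(): hands the job in; it is judged then, once.
The state is a dict: "time": time; "joints": joint angles; "qd": joint speeds; "joint_torque": joint torques, N m; "tool_pos": TCP position; "orientation": TCP orientation; "contact_force": force on the tool from outside, world axes, zero at the start; "ft_torque": the same for the moment, N m; "width": opening from 0.0 (shut) to 1.0 (fully open); "grasp_force": force on a finger pad.
Only numpy, scipy, OpenCV 4.12 (cv2) and the standard library are available. Lean on these libraries where they do the work, as an engineer would, in place of code of your own. Each camera call takes 0.05 s, during which the arm holds its last target. There are 200 camera calls.

## Working session

There is one attempt and no reset: what is moved stays moved. The work goes in short steps, Python scripts to look and compute and a tool call to move; the robot and the scene stay as the last step left them, time stands still between calls to the robot, and variables do not carry over. Pictures are saved under pics/ and viewed, at most 10 in all, crops included, and the job is handed in when it is done.

Besides the shell and the picture viewer there is one more tool, called after "Request:" as a command line: name --argument value ..., lists and objects as JSON in quotes. servo_tool: Moves the arm, as the interface text tells. Its arguments: {"type":"object","properties":{"translation":{"type":"array","items":{"type":"array","items":{"type":"number"}}},"dr":{"type":"array","items":{"type":"array","items":{"type":"number"}}},"claw":{"type":"array","items":{"type":"number"}},"newtons":{"type":"number"}},"required":["translation","dr","claw"]}

```bash
mkdir -p pics; ls
python3 - <<'E'
from plant import ctrl
import cv2,numpy as np
a=[]
for n in("scene","top"):
    c=ctrl.read_camera(n);cv2.imwrite(f"pics/{n}0.png",c["frame"]);R=np.array(c["R"]);print(n,c["fx"],c["cx"],c["cy"],c["dist"],(-R.T@np.array(c["t"])).round(3),R[2].round(2))
s=ctrl.read_state();print(s)
E
```

```text
pics
scene 479.1694545987606 315.82785068116215 237.12258062325697 [0.00281492 0.         0.         0.         0.        ] [1.25  0.577 1.131] [-0.58 -0.4  -0.71]
top 620.2170989448703 320.11459978301497 239.40023598774124 [0.07401168 0.         0.         0.         0.        ] [0.262 0.013 1.707] [ 0.12  0.01 -0.99]
{'time': 0.1, 'joints': array([ 1.06421142,  0.6292215 ,  0.03844336,  1.5182419 , -0.02700368,
        0.99630684, -0.01996519]), 'qd': array([ 0.00056269, -0.00175091,  0.00049841, -0.0023526 , -0.00088175,
       -0.00147866,  0.00128109]), 'joint_torque': array([ 2.24110045e-03, -5.64530253e+01,  1.23007771e+00, -1.93975192e+01,
        1.12542347e-02,  5.38740322e-03,  1.59446762e-05]), 'tool_pos': array([ 0.27717192, -0.58747271,  0.30311009]), 'orientation': array([[ 9.04402328e-01,  4.26680108e-01, -7.17638989e-04],
       [ 4.26680712e-01, -9.04401089e-01,  1.49667365e-03],
       [-1.04326071e-05, -1.65979785e-03, -9.99998622e-01]]), 'contact_force': array([ 1.05999624,  0.52142326, -0.44145433]), 'ft_torque': array([0.03096648, 0.00324607, 0.01521071]), 'grasp_force': 0.0, 'width': 0.9984883847525552}
```

View pics/scene0.png

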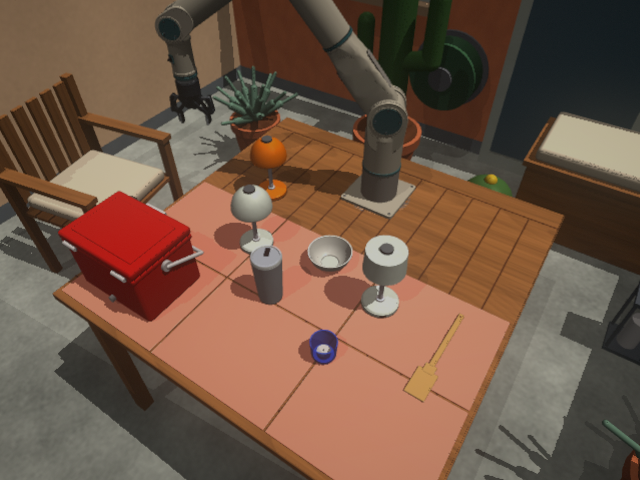

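View pics/top0.png

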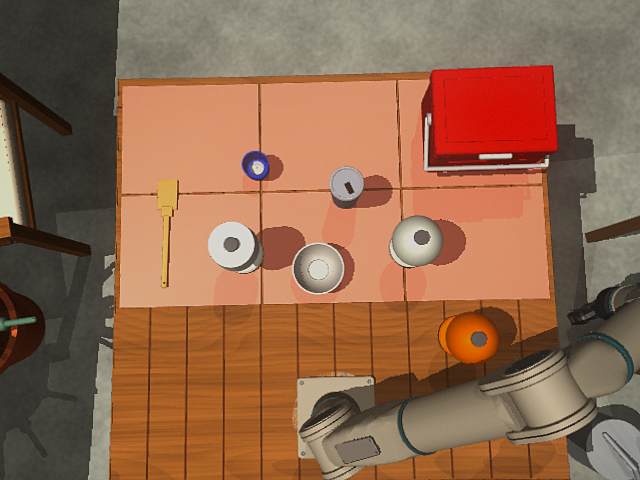

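The candidates are:
- White dome lamp: pad at top (421,237), scene (249,190).
- White drum lamp, with a flat-topped shade: top (231,244), scene (386,250).
- Orange dome look-alike: top (478,339), scene (266,140).

I choose the white dome, and will measure its pad and check it in one crop.

```bash
cat > h.py <<'E'
import cv2,numpy as np
def ray(c,uv):
    K=np.array([[c["fx"],0,c["cx"]],[0,c["fy"],c["cy"]],[0,0,1]])
    p=cv2.undistortPoints(np.float64([[uv]]),K,np.float64(c["dist"]))[0,0]
    R=np.array(c["R"]);d=R.T@[*p,1];return -R.T@np.array(c["t"]),d/np.linalg.norm(d)
def onz(c,uv,z):
    o,d=ray(c,uv);return o+d*(z-o[2])/d[2]
def tri(r):
    A=sum(np.eye(3)-np.outer(d,d) for o,d in r);b=sum((np.eye(3)-np.outer(d,d))@o for o,d in r);return np.linalg.solve(A,b)
def blob(img,uv,lo,hi,r=16):
    "centroid of the connected dark-grey blob nearest uv"
    g=cv2.cvtColor(img,cv2.COLOR_BGR2GRAY);u,v=uv
    m=np.zeros_like(g);m[v-r:v+r,u-r:u+r]=cv2.inRange(g[v-r:v+r,u-r:u+r],lo,hi)
    n,l,s,c=cv2.connectedComponentsWithStats(m)
    i=1+np.argmin(np.linalg.norm(c[1:]-uv,axis=1)-s[1:,4]*.05);return c[i],s[i]
E
python3 - <<'E'
from plant import ctrl
from h import *
cs={n:ctrl.read_camera(n) for n in("scene","top")}
r=[]
for n,uv in(("scene",(249,190)),("top",(421,237))):
    g=cv2.cvtColor(cs[n]["frame"],cv2.COLOR_BGR2GRAY);u,v=uv
    print(n,g[v-7:v+8:2,u-14:u+15:2])
    p,s=blob(cs[n]["frame"],uv,60,135);print(p,s,onz(cs[n],p,.236).round(4));r.append(ray(cs[n],p))
print(tri(r).round(4))
f=[cv2.resize(cs[n]["frame"][v-45:v+45,u-45:u+45],(390,390),interpolation=cv2.INTER_CUBIC) for n,(u,v) in(("scene",(249,205)),("top",(421,237)))]
cv2.imwrite("pics/crop.png",np.hstack(f))
E
```

```text
scene [[ 61  60  60  62  60  58  58  58  56  57  57  57  55  67  70]
 [ 59  59  60  59  71  70  80  86  82 117 133 102  70  70  70]
 [ 60  59  68 115 126  84  84  85  86  86 173 191 169 117  71]
 [ 66  69 135 166  96  84  84  85  86  83 163 193 194 187 149]
 [ 90 126 155 173  94  67  78  78  73  57 174 195 195 192 184]
 [116 139 158 171 155 112  77  76 118 182 196 195 195 194 188]
 [123 140 156 168 180 187 191 194 194 196 195 195 194 193 187]
 [122 140 152 161 173 181 185 191 194 196 195 194 193 187 183]]
[242.76666667 187.41111111] [233 174  32  32 360] [ 0.4563 -0.2271  0.236 ]
top [[195 200 206 212 215 208 134  79  85 222 199 186 170 154 140]
 [204 208 211 218 141  91  95  96  97  92  85 209 181 165 147]
 [211 212 211 214  82  95  98  99  98  94  91 118 192 169 155]
 [211 213 214 207  98  98  96  97  94  94  92 111 202 179 160]
 [212 213 214 208  97 100  98  96  96  96  95 109 200 180 165]
 [211 212 213 208  76  99  97  97  98  96  88 135 197 180 163]
 [213 211 214 215 212  86  97  99  98  91 104 212 192 180 163]
 [213 213 212 212 216 219  78  73  92 228 219 202 188 178 159]]
[421.73056995 236.96891192] [414 230  17  15 193] [ 0.4447 -0.2105  0.236 ]
[ 0.4509 -0.2188  0.2346]
```

View pics/crop.png

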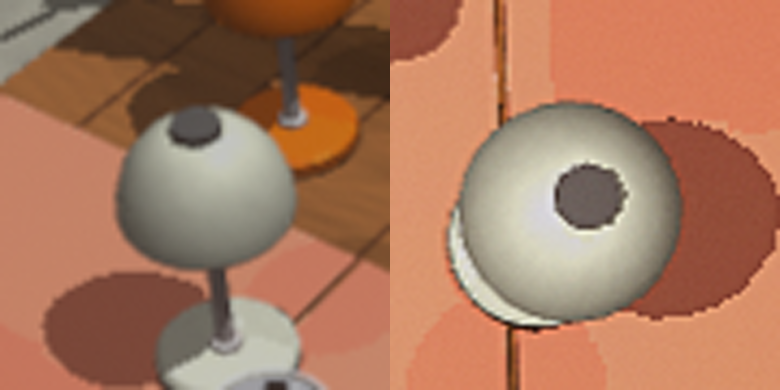

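The crop confirms it: a white rounded dome with a grey pad, scene pad face about (249,188), top (421.7,237). The orange lamp stands separately behind it. The scene mask leaked into the dark background, so I'll redo that mask. Meanwhile I raise the arm, shut the fingers and go halfway.

Request:
servo_tool --translation '[[0,0,-0.25],[0,0,-0.25],[0.15,-0.13,-0.25],[0.3,-0.26,-0.25],[0.45,-0.39,-0.25],[0.6,-0.52,-0.25],[0.6,-0.52,-0.25],[0.6,-0.52,-0.25]]' --dr '[[0,0,0],[0,0,0],[0,0,0],[0,0,0],[0,0,0],[0,0,0],[0,0,0],[0,0,0]]' --claw '[1,1,1,1,1,1,1,1]' --newtons 20

```text
time: 1.0
tool_pos: [0.3768, -0.364, 0.3791]
orientation: [[0.9, 0.435, 0.002], [0.435, -0.9, 0.004], [0.003, -0.003, -1.0]]
contact_force: [-0.4, -0.2, -0.1]
width: -0.001
grasp_force: 0.0
```

Run:
```python
from plant import ctrl
from h import *
c=ctrl.read_camera("scene");t=ctrl.read_camera("top")
p,s=blob(c["frame"],(249,190),75,100,9);print(p,s,onz(c,p,.236).round(4))
q,s2=blob(t["frame"],(421,237),60,135);print(q,s2)
print(onz(c,(249,187.8),.236).round(4),tri([ray(c,(249,187.8)),ray(t,q)]).round(4))
print(onz(t,q,.236))
print("drum",onz(t,(231,244),.236),"orange",onz(t,(479,339),.232),"tumbler",onz(t,(347,184),.175))
w=ctrl.read_camera("wrist");cv2.imwrite("pics/w1.png",w["frame"])
s=ctrl.read_state();print(s["time"],s["tool_pos"],s["width"],s["contact_force"],s["orientation"].round(4))
R=s["orientation"];print((R.T@(onz(t,q,.236)+[0,0,.10]-s["tool_pos"])/.3).round(3))
```

```text
[248.765625 187.625   ] [243 184  12   8  64] [ 0.4474 -0.2115  0.236 ]
[421.7357513  236.96373057] [414 230  17  15 193]
[ 0.4476 -0.2104  0.236 ] [ 0.4455 -0.2114  0.2339]
[ 0.444739   -0.21047868  0.236     ]
drum [0.43927742 0.24478876 0.236     ] orange [ 0.20278008 -0.33245858  0.232     ] tumbler [ 0.59116989 -0.03851356  0.175     ]
1.15 [ 0.37323332 -0.37060553  0.37901529] 0.004652979435532113 [-0.05547638 -0.32301838  0.28818731] [[ 9.046e-01  4.263e-01 -3.000e-04]
 [ 4.263e-01 -9.046e-01 -9.000e-04]
 [-7.000e-04  7.000e-04 -1.000e+00]]
[ 0.443 -0.381  0.143]
```

The two views agree on the pad at (0.4455,-0.211) with height about 0.235, as expected (0.232 + 0.004). Next I move above it, with the tips roughly 3 cm clear.

Request:
servo_tool --translation '[[0.15,-0.13,0],[0.3,-0.26,0],[0.443,-0.381,0],[0.443,-0.381,0.06],[0.443,-0.381,0.11],[0.443,-0.381,0.11],[0.443,-0.381,0.11],[0.443,-0.381,0.11]]' --dr '[[0,0,0],[0,0,0],[0,0,0],[0,0,0],[0,0,0],[0,0,0],[0,0,0],[0,0,0]]' --claw '[1,1,1,1,1,1,1,1]'

```text
time: 1.95
tool_pos: [0.445, -0.2117, 0.3466]
orientation: [[0.906, 0.424, 0.001], [0.424, -0.906, -0.001], [0.001, 0.001, -1.0]]
contact_force: [0.6, 1.1, 0.3]
width: 0.001
grasp_force: 0.0
```

Run:
```python
from plant import ctrl
from h import *
c=ctrl.read_camera("scene");w=ctrl.read_camera("wrist")
v=np.hstack([cv2.resize(c["frame"][110:260,175:325],(390,390),interpolation=cv2.INTER_CUBIC),cv2.resize(w["frame"],(400,300))[:,:].copy() if 0 else cv2.copyMakeBorder(cv2.resize(w["frame"],(400,300)),0,90,0,0,0)])
cv2.imwrite("pics/over.png",v)
for z in(0,.073):
    s=ctrl.read_state();R=np.array(s["orientation"]);X=s["tool_pos"]+R[:,2]*z
    print(z,cv2.projectPoints(X[None],cv2.Rodrigues(np.array(w["R"]))[0],np.array(w["t"]),np.array([[w["fx"],0,w["cx"]],[0,w["fy"],w["cy"]],[0,0,1]]),np.array(w["dist"]))[0].ravel())
print(s["time"],s["tool_pos"],s["contact_force"],R.round(4))
```

```text
0 [311.5885781 491.0086076]
0.073 [312.89272409 328.75525251]
2.05 [ 0.44502021 -0.21115286  0.34660725] [0.11481091 0.42855503 0.60654349] [[ 9.054e-01  4.246e-01  1.300e-03]
 [ 4.246e-01 -9.054e-01 -8.000e-04]
 [ 8.000e-04  1.300e-03 -1.000e+00]]
```

View pics/over.png

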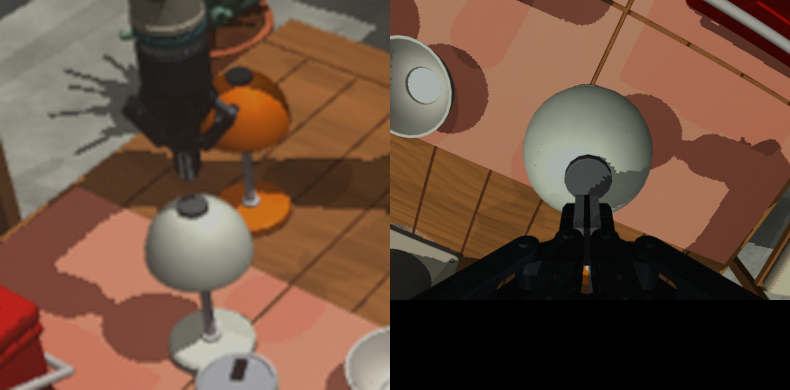

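The scene crop shows the shut fingertips straight above the pad, which is at crop (192,205). The wrist view shows the pad at full-size px (317,283), with the tips over it. I descend in small steps and watch the force.

Request:
servo_tool --translation '[[0,0,0.03],[0,0,0.06],[0,0,0.07],[0,0,0.07],[0,0,0.07]]' --dr '[[0,0,0],[0,0,0],[0,0,0],[0,0,0],[0,0,0]]' --claw '[1,1,1,1,1]'

```text
time: 2.55
tool_pos: [0.4451, -0.2099, 0.3248]
orientation: [[0.904, 0.427, -0.0], [0.427, -0.904, 0.0], [-0.0, -0.0, -1.0]]
contact_force: [0.6, 0.4, 0.4]
width: 0.001
grasp_force: 0.0
```

Run:
```python
from plant import ctrl
from h import *
w=ctrl.read_camera("wrist");t=ctrl.read_camera("scene")
s=ctrl.read_state();print(s["time"],s["tool_pos"],s["contact_force"])
cv2.imwrite("pics/near.png",np.hstack([cv2.resize(t["frame"][150:230,210:290],(400,400),interpolation=cv2.INTER_CUBIC),cv2.resize(w["frame"][180:420,200:440],(400,400))]))
print(onz(w,(317,283),.235))
```

```text
2.65 [ 0.44519588 -0.20994241  0.32509083] [0.89271695 0.06773056 0.47948738]
[ 0.45633912 -0.20607887  0.235     ]
```

View pics/near.png

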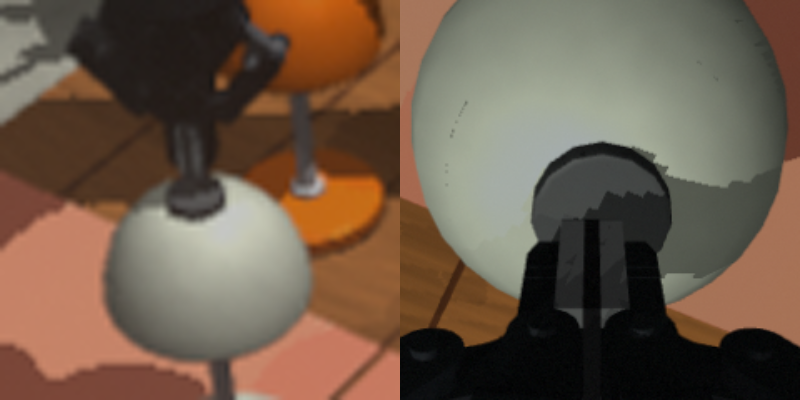

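The wrist crop shows the tips over the pad, about 2 mm off sideways, which is fine. They still stand above the pad in the scene crop.

Request:
servo_tool --translation '[[0,0.007,0.02],[0,0.007,0.035],[0,0.007,0.035],[0,0.007,0.035]]' --dr '[[0,0,0],[0,0,0],[0,0,0],[0,0,0]]' --claw '[1,1,1,1]'

```text
time: 3.05
tool_pos: [0.4458, -0.2118, 0.3142]
orientation: [[0.904, 0.427, -0.0], [0.427, -0.904, 0.0], [-0.0, -0.0, -1.0]]
contact_force: [-0.3, -0.6, -0.3]
width: -0.001
grasp_force: 0.0
```

Request:
servo_tool --translation '[[0,0,0.005],[0,0,0.01],[0,0,0.01],[0,0,0.01]]' --dr '[[0,0,0],[0,0,0],[0,0,0],[0,0,0]]' --claw '[1,1,1,1]'

```text
time: 3.45
tool_pos: [0.4459, -0.2118, 0.3114]
orientation: [[0.904, 0.427, 0.0], [0.427, -0.904, 0.0], [0.0, 0.0, -1.0]]
contact_force: [-0.7, 0.3, 0.3]
width: 0.0
grasp_force: 0.0
```

Request:
servo_tool --translation '[[0,0,0.005],[0,0,0.01],[0,0,0.01],[0,0,0.01]]' --dr '[[0,0,0],[0,0,0],[0,0,0],[0,0,0]]' --claw '[1,1,1,1]'

```text
time: 3.85
tool_pos: [0.4459, -0.2118, 0.3084]
orientation: [[0.904, 0.427, -0.0], [0.427, -0.904, -0.0], [-0.0, 0.0, -1.0]]
contact_force: [-0.0, 0.3, 0.5]
width: -0.003
grasp_force: 0.2
```

Request:
servo_tool --translation '[[0,0,0.007],[0,0,0.007],[0,0,0.007]]' --dr '[[0,0,0],[0,0,0],[0,0,0]]' --claw '[1,1,1]'

```text
time: 4.15
tool_pos: [0.446, -0.2119, 0.3065]
orientation: [[0.904, 0.427, 0.0], [0.427, -0.904, -0.0], [0.0, 0.0, -1.0]]
contact_force: [0.5, 0.5, 3.5]
width: -0.0
grasp_force: 1.6
```

There is a clear touch at 3.5 N, so contact begins at TCP z of about 0.3088. I take the fingers off and check that the lamp lit.

Request:
servo_tool --translation '[[0,0,-0.07],[0,0,-0.07],[0,0,-0.07],[0,0,-0.07],[0,0,-0.07]]' --dr '[[0,0,0],[0,0,0],[0,0,0],[0,0,0],[0,0,0]]' --claw '[1,1,1,1,1]'

```text
time: 4.65
tool_pos: [0.4456, -0.2116, 0.3266]
orientation: [[0.904, 0.427, -0.001], [0.427, -0.904, 0.001], [-0.001, -0.001, -1.0]]
contact_force: [-0.1, -0.1, -0.1]
width: 0.001
grasp_force: 0.0
```

Run:
```python
from plant import ctrl
from h import *
w=ctrl.read_camera("wrist");t=ctrl.read_camera("scene")
s=ctrl.read_state();print(s["time"],s["tool_pos"],s["contact_force"])
cv2.imwrite("pics/lit.png",np.hstack([cv2.resize(t["frame"][140:290,180:330],(400,400),interpolation=cv2.INTER_CUBIC),cv2.resize(w["frame"][180:420,200:440],(400,400))]))
```

```text
4.75 [ 0.44568852 -0.21169887  0.32678979] [ 0.14019053  0.51643742 -0.11258536]
```

View pics/lit.png

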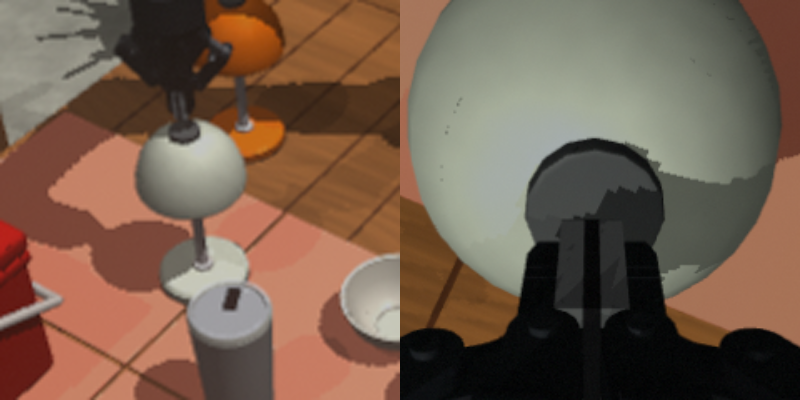

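The lamp stands unmoved with its pad free at scene crop (184,130). No glow is visible in these daylight renders. Second touch: go down decisively and hold for over two seconds.

Request:
servo_tool --translation '[[0,0,0.03],[0,0,0.05],[0,0,0.05],[0,0,0.068],[0,0,0.068],[0,0,0.068],[0,0,0.068],[0,0,0.068]]' --dr '[[0,0,0],[0,0,0],[0,0,0],[0,0,0],[0,0,0],[0,0,0],[0,0,0],[0,0,0]]' --claw '[1,1,1,1,1,1,1,1]'

```text
time: 5.55
tool_pos: [0.4461, -0.2119, 0.3072]
orientation: [[0.904, 0.427, 0.001], [0.427, -0.904, -0.0], [0.001, 0.001, -1.0]]
contact_force: [-0.5, 0.5, 2.5]
width: 0.001
grasp_force: 1.1
```

Request:
servo_tool --translation '[[0,0,0],[0,0,0],[0,0,0],[0,0,0],[0,0,0],[0,0,0],[0,0,0],[0,0,0]]' --dr '[[0,0,0],[0,0,0],[0,0,0],[0,0,0],[0,0,0],[0,0,0],[0,0,0],[0,0,0]]' --claw '[1,1,1,1,1,1,1,1]'

```text
time: 6.35
tool_pos: [0.4461, -0.2119, 0.307]
orientation: [[0.904, 0.427, 0.0], [0.427, -0.904, -0.0], [0.0, 0.0, -1.0]]
contact_force: [1.4, -1.7, 2.7]
width: 0.004
grasp_force: 1.2
```

Request:
servo_tool --translation '[[0,0,0],[0,0,0],[0,0,0],[0,0,0],[0,0,0],[0,0,0],[0,0,0],[0,0,0]]' --dr '[[0,0,0],[0,0,0],[0,0,0],[0,0,0],[0,0,0],[0,0,0],[0,0,0],[0,0,0]]' --claw '[1,1,1,1,1,1,1,1]'

```text
time: 7.15
tool_pos: [0.446, -0.2119, 0.307]
orientation: [[0.904, 0.427, 0.0], [0.427, -0.904, -0.0], [0.0, 0.0, -1.0]]
contact_force: [2.0, -1.4, 2.6]
width: 0.001
grasp_force: 1.2
```

Request:
servo_tool --translation '[[0,0,0],[0,0,0],[0,0,-0.1],[0,0,-0.2],[0,0,-0.3],[0,0,-0.3],[0,0,-0.3],[0,0,-0.3]]' --dr '[[0,0,0],[0,0,0],[0,0,0],[0,0,0],[0,0,0],[0,0,0],[0,0,0],[0,0,0]]' --claw '[1,1,1,1,1,1,1,1]'

```text
time: 7.95
tool_pos: [0.4448, -0.2114, 0.3955]
orientation: [[0.904, 0.427, -0.003], [0.427, -0.904, 0.001], [-0.002, -0.003, -1.0]]
contact_force: [-0.6, -0.5, 0.0]
width: -0.0
grasp_force: 0.0
```

Run:
```python
from plant import ctrl
from h import *
t=ctrl.read_camera("scene");s=ctrl.read_state();print(s["time"],s["tool_pos"],s["contact_force"],abs(s["qd"]).max())
a=cv2.imread("pics/scene0.png")
for n,(x0,x1,y0,y1) in dict(shade=(236,268,196,218),foot=(243,270,236,250),mat=(200,230,225,245)).items():print(n,a[y0:y1,x0:x1].mean().round(1),t["frame"][y0:y1,x0:x1].mean().round(1))
cv2.imwrite("pics/end.png",t["frame"])
```

```text
8.0 [ 0.444955   -0.21141826  0.3954396 ] [ 0.93417906  0.44414982 -0.22938828] 0.0083211492399824
shade 142.9 143.9
foot 158.8 160.1
mat 114.1 105.9
```

View pics/end.png

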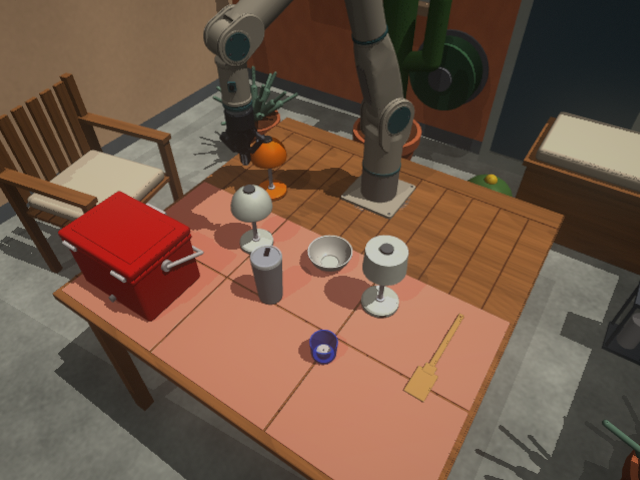

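The end picture shows the dome lamp still in place with its pad at (249,190), everything else unmoved, and the gripper clear above it. The hold lasted about 2.2 s at roughly 2.6 N. Handing in.

```bash
python3 -c "
from plant import ctrl
print(ctrl.close_job())"
```

```text
the job is handed in; nothing more can be done
None
```

I touched the dome lamp's pad once at about 3.5 N, lifted off, touched it again at about 2.6 N for roughly 2.2 s and withdrew; nothing looks shifted, but the camera pictures show no glow, so I could not confirm by eye that it lit.

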